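Clear the drill jig and present the cast lever above it

ROBOT

A 6-joint arm with a two-finger parallel gripper is mounted at the origin on the work surface. World frame = base frame: x ahead of the robot, y to its left, z up, the work surface at z = 0. Lengths are in mm, angles in rad, forces in N, time in s.
With the tool pointing down it reaches from about 400 to 925 mm from the base axis. Payload 12.5 kg.
Tool frame: the origin (TCP) lies midway between the tips of the shut fingers; the grasp point (between the pads) lies 19 mm behind it; z points along the fingers, y is the direction in which the jaws open and shut (so a half turn about z gives the same grasp; the last joint's range is limited). The gripper opens to 95 mm and grips with 3 to 60 N. Pads are 20 mm wide; open, the fingers measure 119 mm over their backs; the gripper's body (75 mm by 180 mm) begins 59 mm behind the grasp point.
Start: joints at [1.164, 0.491, 1.559, -0, 1.092, -0.106], TCP at [185.161, 596.961, 214.661] pointing down, gripper open.
Joint ranges: [-3.1, 3.1], [-0.84, 2.19], [0.05, 2.79], [-1.13, 4.28], [0.06, 2.93], [-2.69, 2.69]. Speed limits (rad/s): [2.22, 2.22, 2.79, 3.14, 3.14, 3.14].

INTERFACE

Orientations are given as [roll, pitch, yaw] about the fixed x, y, z axes, in that order (R = Rz(yaw) Ry(pitch) Rx(roll)).
In Python, from cell import * gives the robot as it stands. The module is installed in compiled form; this text tells all that it offers.
- The arm moves only by the tool carry_out, never from a script. Its argument "moves" is a list of rows, each an object of numbers: "dx", "dy", "dz": the shift along the tool's x, y, z in m; "twist": the turn about the tool's z in degrees. A call has 1 to 5 rows; each row is the pose to reach, as a shift and turn from the pose commanded when the call began, along the tool's axes at that moment; what a row does not reach only later rows make up. A row lasts 1/10 s, in which the tool goes at most 50 mm and 8.59 degrees, less where a joint would pass 70% of its speed; a pose out of reach is approached as far as the arm can. A call with a gripper value outside its range is refused whole. "grip" is the finger opening in m, from 0 to 0.0951, set as the call begins (left out, the last holds). The fingers move at their own pace and stop on an object; the grip force is fixed at half the most. Time passes only in rows, so rows that repeat a pose let the fingers close. It gives the time, the measured TCP pose, the force and the opening at its end, in the units of the state.
- state(): the state, without advancing time (a new reading comes with each control period).
- read_camera(name): name is "scene" or "top" or "wrist"; returns (picture, depth): 420x560x3 uint8, red, green, blue; 420x560 float32, mm along the optical axis (not along the pixel's ray), 0 where there is no reading.
- camera_info(name): a dict with "mtx" (3x3 intrinsics, pixels), "dist_coeffs" ([k1, k2, p1, p2, k3] as OpenCV has them; the pictures are not rectified), "R" (3x3) and "t" (3): a world point X has camera coordinates R X + t. Camera axes: x right, y down, z forward; pixel columns grow to the right and rows downward; lengths in mm; the calibration is good to about 2 mm. A picture is of the moment at which its call begins: read the wrist's pose just before it. camera_info takes no time and is no camera call; for the wrist camera it gives the pose at the moment of the call.
- job_done(): hands the job in, once; it reports no verdict.
The state is a dict: "t": time; "joints": joint angles; "qvel": joint speeds; "tau": joint torques, N m; "eef_pos": TCP position; "tcp_rot": TCP orientation; "ft_force": force on the tool from outside, world axes, zero at the start; "moment": the same for the moment, N m; "opening": opening from 0.0 (shut) to 1.0 (fully open).
Only numpy, scipy, OpenCV 4.12 (cv2) and the standard library are available. Lean on these libraries where they do the work, as an engineer would, in place of code of your own. Each camera call takes 0.05 s, during which the arm holds its last target. There are 200 camera calls.

TASK

Take the blue plastic offcut off the red drill jig and leave it in the green scrap tray. Then pick up the cast aluminium lever by its balance point and, keeping it level and off the jig, hold it still above the jig with its big boss over the thick post and its small boss over the thin post, its underside about 40 mm clear of the post tops. Finish while still holding it there, and leave the jar, the sanding block and the tape measure alone.

Things in the scene. Friction and masses are not known exactly. Their poses are not given: they have to be found in the camera images.
- jig: Red drill jig fixed to the bench: flat plate 250 (x) x 90 (y) x 20 mm high with two upright steel posts on its x axis. Origin at the centre of its underside, z up; the thick post is at x = -95 mm, the thin one at x = +95 mm. It does not move, but lies elsewhere and turned otherwise each time. The posts stand 190 mm apart like the lever's bores.
- jig_big_post (a point): Centre of the top of the thick post (15 mm diameter, 25 mm tall above the plate, its top 45 mm above the bench).
- jig_small_post (a point): Centre of the top of the thin post (9 mm diameter, 25 mm tall above the plate, its top 45 mm above the bench).
- lever: Cast aluminium lever, 0.38 to 0.56 kg, flat on the bench. Origin: centre of the underside of the big boss (56 mm diameter, 40 mm high, 16 mm through bore), z up. The arm runs along +x to the small boss (30 mm diameter, 36 mm high, 10 mm bore) at x = 190 mm. The arm is a straight bar 16 mm wide (y), from 8 to 30 mm above the bosses' underside, free from x = 28 to 175 mm.
- lever_balance (a point): Balance point (centre of mass) of the lever: on the arm at lever frame x = 58 mm, z = 20 mm, much nearer the big boss than the middle of the arm; the bar is 16 mm wide here and the big boss ends 30 mm away.
- lever_small_end (a point): Centre of the underside of the lever's small boss (lever frame x = 190 mm, z = 0).
- offcut: Blue speckled block of recycled plastic, 60 (x) x 30 (y) x 30 mm high, 55 g, lying loose on the jig's plate between the posts (its underside 20 mm above the bench). Origin at the centre of its underside, z up; it may lie turned on the plate.
- tray: Green open scrap tray fixed to the bench, outside 150 (x) x 120 (y) x 40 mm high, walls 4 mm, floor 4 mm. Origin at the centre of its underside, z up.
- screw_jar: Amber jar with red cap, 56 mm diameter, 70 mm high, loose; origin at the centre of its underside. To be left alone.
- sanding_block: Grey sanding block 45 (x) x 85 (y) x 30 mm, loose; origin at the centre of its underside. To be left alone.
- tape_measure: Yellow tape measure, 50 x 50 mm, with a black round top, 30 mm high in all, loose; origin at the centre of its underside. To be left alone.
Mind the look-alikes: they are no part of the job. What is meant by the lever is not turquoise or yellow, and is the larger of those in its own colour.

How it is judged:
By the outcome, as a careful person would: the job done as asked, in the order asked, and still so for the second after the job is handed in, while the arm keeps its last pose, push and grip.
It also fails if it takes over 58 s, if anything falls off the work surface, if the arm or the gripper's body presses on something with over 40 N, if the wrist force passes 120 N, or if a joint passes its speed limit or range.

## Working session

There is one attempt and no reset: what is moved stays moved. The work goes in short steps, Python scripts to look and compute and a tool call to move; the robot and the scene stay as the last step left them, time stands still between calls to the robot, and variables do not carry over. Pictures are saved under pics/ and viewed, about 8 in all and at most 12, crops included, and the job is handed in when it is done.

Besides the shell and the picture viewer there is one more tool, called in YAML: its name, and indented under it one key for each argument. carry_out: Moves the arm, as the interface text tells. Its arguments: {"type":"object","properties":{"moves":{"type":"array","items":{"type":"object","properties":{"dx":{"type":"number"},"dy":{"type":"number"},"dz":{"type":"number"},"twist":{"type":"number"}}}},"grip":{"type":"number"}},"required":["moves"]}

```bash
mkdir -p pics; python3 - <<'E'
from cell import *
import cv2,numpy as np
print(state())
for n in("top","scene"):
    p,d=read_camera(n); cv2.imwrite(f"pics/{n}0.png",p[:,:,::-1]); np.savez(f"{n}0.npz",p=p,d=d,**camera_info(n))
    c=camera_info(n); print(n,c["mtx"].round(1).tolist(),c["dist_coeffs"],c["R"],c["t"])
E
```

```text
{'t': 0.0, 'joints': array([ 1.16438905e+00,  4.91544214e-01,  1.55948554e+00,  6.40452834e-07,
        1.09163521e+00, -1.05555660e-01]), 'qvel': array([ 9.74040483e-04,  2.75344755e-05, -1.40074814e-03, -1.36655943e-03,
       -3.76460092e-04,  2.08210423e-03]), 'tau': array([ 1.66241374e-03, -6.12637424e+01, -2.58189136e+01,  6.93576713e-02,
        4.81471675e-02, -9.47600279e-05]), 'eef_pos': array([185.06294732, 596.71673913, 214.05883865]), 'tcp_rot': array([-3.14052637e+00, -1.13543196e-04,  2.84074068e+00]), 'ft_force': array([-0.01196721, -0.75944639,  0.03706442]), 'moment': array([-0.01282124,  0.01251682, -0.01287854]), 'opening': 1.002872088497494}
top [[403.7, 0.0, 278.7], [0.0, 403.7, 218.0], [0.0, 0.0, 1.0]] [-0.00993119  0.          0.          0.          0.        ] [[ 0.00136848 -0.9998908  -0.01471431]
 [-0.98715296  0.00100018 -0.15977493]
 [ 0.1597722   0.01474393 -0.9870438 ]] [-25.12459473 567.17461206 935.15362909]
scene [[468.9, 0.0, 279.2], [0.0, 468.9, 207.0], [0.0, 0.0, 1.0]] [-0.08006114  0.          0.          0.          0.        ] [[-0.18224858  0.98321392  0.00870859]
 [ 0.7441661   0.14371672 -0.65235137]
 [-0.64265252 -0.11240947 -0.75786664]] [ 127.27442224 -391.85935335 1836.09035959]
```

View pics/top0.png

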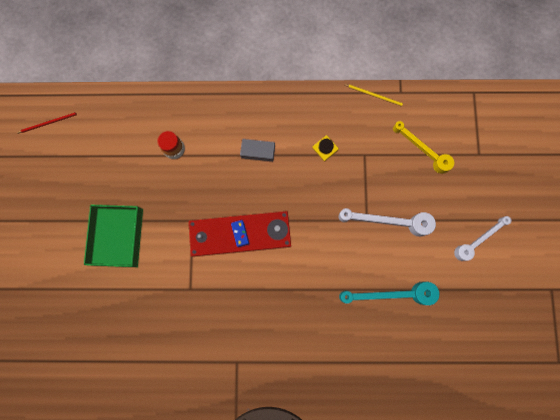

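View pics/scene0.png

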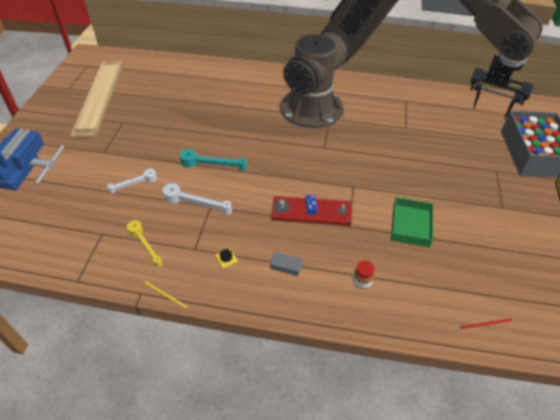

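The top view shows the jig at about (240,233), with its thick post at (277,230) and thin post at (202,237). The offcut is at (240,233) and the tray at (114,236). Lever candidates in the top view:
- Yellow, (445,162)–(399,126)
- Turquoise, (427,293)–(347,297)
- Small silver, (466,253)–(507,221)
- Large silver, (424,224)–(346,215)

The large silver one fits: it is neither turquoise nor yellow, and it is the larger of the two silver ones. I'll measure it and confirm with a crop.

```bash
cat > h.py <<'E'
import cv2,numpy as np
def cast(px,c,z):
    px=np.asarray(px,float).reshape(-1,1,2)
    n=cv2.undistortPoints(px,np.asarray(c["mtx"]),np.asarray(c["dist_coeffs"])).reshape(-1,2)
    R,t=np.asarray(c["R"]),np.asarray(c["t"]); o=-R.T@t
    d=np.c_[n,np.ones(len(n))]@R
    return o+d*((z-o[2])/d[:,2])[:,None]
def blobs(m,amin):
    cs,_=cv2.findContours(m.astype(np.uint8),cv2.RETR_EXTERNAL,cv2.CHAIN_APPROX_NONE)
    return sorted([k for k in cs if cv2.contourArea(k)>amin],key=cv2.contourArea,reverse=True)
E
python3 - <<'E'
from h import *
c=np.load("top0.npz"); p=c["p"]; hsv=cv2.cvtColor(p,cv2.COLOR_RGB2HSV); H,S,V=[hsv[...,i].astype(int) for i in range(3)]
def rect(m,z,name,amin=60):
    for k in blobs(m,amin):
        w=cast(k.reshape(-1,2),c,z)[:,:2].astype(np.float32); r=cv2.minAreaRect(w)
        (u,v)=k.reshape(-1,2).mean(0); print(name,(int(u),int(v)),np.round(r[0],1),np.round(r[1],1),"ang",round(r[2],1))
red=((H<6)|(H>174))&(S>180)&(V>90); rect(red,20,"red",200)
rect((H>105)&(H<130)&(S>150),50,"blue",20)
rect((H>50)&(H<75)&(S>150),40,"green",200)
silver=(S<45)&(V>150); silver[:110]=0
rect(silver,30,"silver")
x0,y0=330,190
cv2.imwrite("pics/crop1.png",cv2.resize(p[y0:275,x0:520][:,:,::-1],None,fx=4,fy=4,interpolation=cv2.INTER_CUBIC))
for k in blobs(silver,60):
    m=np.zeros(p.shape[:2],np.uint8); cv2.drawContours(m,[k],-1,255,-1)
    dt=cv2.distanceTransform(m,cv2.DIST_L2,5); y,x=np.unravel_index(dt.argmax(),dt.shape); print("big boss px",x,y,dt.max(),cast([x,y],c,40).round(1))
print("lever ends",cast([[424,224]],c,40),cast([[346,215]],c,36)); print("posts",cast([[277,230],[202,237]],c,45))
E
```

```text
red (239, 233) [533.1  73.6] [ 90.1 249. ] ang 5.5
red (167, 140) [774.9 263.4] [51.7 49.5] ang 2.4
blue (239, 233) [530.1  69.2] [59.7 29.2] ang 15.0
green (112, 228) [526.5 384.1] [118.7 147.8] ang 87.5
silver (388, 219) [ 561.7 -290.4] [235.5  55.1] ang 87.0
silver (481, 238) [ 516.7 -525.8] [ 39.  168.9] ang 32.6
big boss px 423 223 10.984499 [[ 555.5 -375.3   40. ]]
big boss px 466 252 7.9907 [[ 485.1 -474.3   40. ]]
lever ends [[ 553.00790019 -377.5439636    40.        ]] [[ 576.04054922 -189.72605493   36.        ]]
posts [[537.911452   -20.90389767  45.        ]
 [520.93131795 160.52769493  45.        ]]
```

View pics/crop1.png

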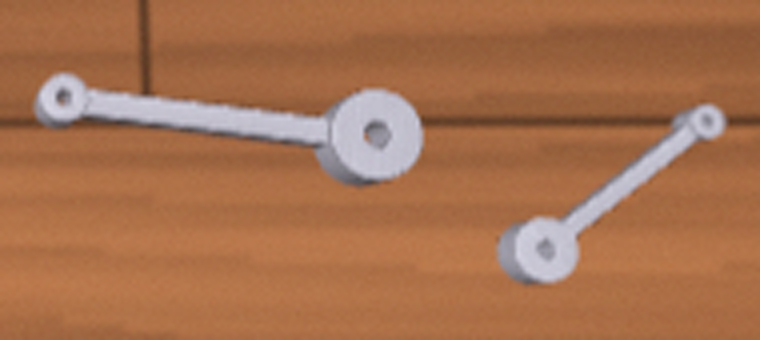

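The crop confirms the large silver lever. Its bores are at top-view pixels (424,223.5) and (346,214), about 189 mm apart against the stated 190. The other silver one is only about 130 mm between bores. Next I move above the jig for a close look.

carry_out:
  moves:
    - {"dx":-0.04,"dy":-0.033}
    - {"dx":-0.075,"dy":-0.062}
    - {"dx":-0.11,"dy":-0.091}
    - {"dx":-0.145,"dy":-0.12}
    - {"dx":-0.18,"dy":-0.149}
  grip: 0.07

```text
schema error: expected keys dx, dy, dz, twist
```

carry_out:
  moves:
    - {"dx":-0.04,"dy":-0.033,"dz":0,"twist":0}
    - {"dx":-0.075,"dy":-0.062,"dz":0,"twist":0}
    - {"dx":-0.11,"dy":-0.091,"dz":0,"twist":0}
    - {"dx":-0.145,"dy":-0.12,"dz":0,"twist":0}
    - {"dx":-0.18,"dy":-0.149,"dz":0,"twist":0}
  grip: 0.07

```text
t: 0.6
eef_pos: [313.5, 399.7, 214.5]
tcp_rot: [-3.141, -0.0, 2.841]
ft_force: [1.0, -0.8, 1.1]
opening: 0.743
```

carry_out:
  moves:
    - {"dx":-0.035,"dy":-0.029,"dz":0,"twist":0}
    - {"dx":-0.07,"dy":-0.058,"dz":0,"twist":0}
    - {"dx":-0.1,"dy":-0.083,"dz":0,"twist":0}
    - {"dx":-0.13,"dy":-0.107,"dz":0,"twist":0}
    - {"dx":-0.155,"dy":-0.128,"dz":0,"twist":0}

```text
t: 1.1
eef_pos: [423.9, 231.4, 214.5]
tcp_rot: [-3.142, -0.0, 2.84]
ft_force: [1.2, 0.4, -0.6]
opening: 0.736
```

carry_out:
  moves:
    - {"dx":-0.03,"dy":-0.025,"dz":0,"twist":-8}
    - {"dx":-0.065,"dy":-0.053,"dz":0,"twist":-16}
    - {"dx":-0.1,"dy":-0.083,"dz":0,"twist":-24}
    - {"dx":-0.13,"dy":-0.107,"dz":0,"twist":-32}
    - {"dx":-0.15,"dy":-0.124,"dz":0,"twist":-32}

```text
t: 1.6
eef_pos: [530.7, 67.9, 214.4]
tcp_rot: [-3.142, -0.0, -2.88]
ft_force: [0.3, -0.1, 0.1]
opening: 0.738
```

carry_out:
  moves:
    - {"dx":0,"dy":0,"dz":0,"twist":0}
    - {"dx":0,"dy":0,"dz":0,"twist":0}

```text
t: 1.8
eef_pos: [529.2, 70.1, 214.2]
tcp_rot: [3.141, -0.001, -2.886]
ft_force: [0.0, 0.9, -0.1]
opening: 0.735
```

```bash
cat > look.py <<'E'
import sys
from cell import *
from h import *
n=sys.argv[1]; s=state(); c=camera_info("wrist"); p,d=read_camera("wrist")
cv2.imwrite(f"pics/{n}.png",p[:,:,::-1]); np.savez(f"{n}.npz",p=p,d=d,**c)
print(s["t"],s["eef_pos"],s["tcp_rot"]); print("cam",(-c["R"].T@c["t"]).round(1),"axis",c["R"][2].round(3))
E
python3 look.py w1
```

```text
1.8 [529.24042181  70.1277122  214.24059445] [ 3.14109433e+00 -8.83030064e-04 -2.88558753e+00]
cam [457.4  50.1 383.8] axis [ 0.258  0.068 -0.964]
```

View pics/w1.png

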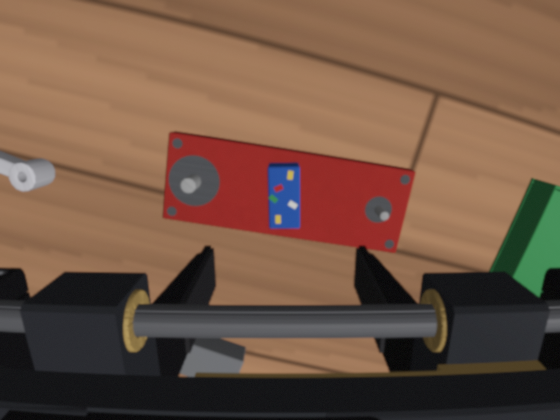

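The wrist view shows the whole jig: thick post top at about (187,185), thin post top at about (384,216), and the offcut at (285,196) with its long side upright between the fingers.

```bash
python3 - <<'E'
from h import *
c=np.load("w1.npz"); p=c["p"]; hsv=cv2.cvtColor(p,cv2.COLOR_RGB2HSV); H,S,V=[hsv[...,i].astype(int) for i in range(3)]
def rect(m,z,name,amin):
    k=np.vstack(blobs(m,amin)[:1]).reshape(-1,2); r=cv2.minAreaRect(cast(k,c,z)[:,:2].astype(np.float32)); print(name,np.round(r[0],1),np.round(r[1],1),round(r[2],1)); return r
red=((H<6)|(H>174))&(S>180)&(V>60); rect(red,20,"jig",2000)
rect((H>105)&(H<130)&(S>120),50,"offcut",200)
for z in (20,45): print(z,cast([[187,185],[384,216]],c,z).round(1))
g=(S<40)&(V>120); g[:120]=0; g[245:]=0; g[:,:160]=0;g[:,420:]=0
for k in blobs(g,10): print(k.reshape(-1,2).mean(0),cast(k.reshape(-1,2).mean(0),c,45).round(1),cv2.contourArea(k))
E
```

```text
jig [535.1  72.5] [ 88.6 245.2] 5.7
offcut [531.3  68.7] [60.3 28.4] 15.3
20 [[551.5 -27.1  20. ]
 [531.7 176.   20. ]]
45 [[545.  -21.8  45. ]
 [526.6 167.3  45. ]]
[189.28888889 184.88888889] [[544.3 -19.7  45. ]] 180.5
[384.15 215.55] [[526.2 167.3  45. ]] 41.0
[292.26315789 204.26315789] [[537.9  78.8  45. ]] 33.5
```

Post distance measures 190.0 mm, which agrees with the spec, and the jaws are already square to the offcut. I'll descend and grip.

carry_out:
  moves:
    - {"dx":-0.002,"dy":-0.0015,"dz":0.045,"twist":0}
    - {"dx":-0.002,"dy":-0.0015,"dz":0.09,"twist":0}
    - {"dx":-0.002,"dy":-0.0015,"dz":0.135,"twist":0}
    - {"dx":-0.002,"dy":-0.0015,"dz":0.17,"twist":0}
    - {"dx":-0.002,"dy":-0.0015,"dz":0.19,"twist":0}

```text
t: 2.35
eef_pos: [530.2, 70.7, 22.3]
tcp_rot: [3.141, -0.003, -2.882]
ft_force: [0.3, -0.4, 0.3]
opening: 0.733
```

carry_out:
  moves:
    - {"dx":0,"dy":0,"dz":0,"twist":0}
    - {"dx":0,"dy":0,"dz":0,"twist":0}

```text
t: 2.55
eef_pos: [531.6, 70.3, 24.9]
tcp_rot: [3.141, -0.0, -2.883]
ft_force: [-0.5, 0.9, -0.2]
opening: 0.735
```

carry_out:
  moves:
    - {"dx":0,"dy":0,"dz":0,"twist":0}
    - {"dx":0,"dy":0,"dz":0,"twist":0}
    - {"dx":0,"dy":0,"dz":0,"twist":0}
    - {"dx":0,"dy":0,"dz":0,"twist":0}
    - {"dx":0,"dy":0,"dz":0,"twist":0}
  grip: 0.0

```text
t: 3.05
eef_pos: [532.0, 69.3, 24.9]
tcp_rot: [-3.142, 0.0, -2.884]
ft_force: [0.8, -0.0, -1.1]
opening: 0.367
```

carry_out:
  moves:
    - {"dx":0,"dy":0,"dz":0,"twist":0}
    - {"dx":0,"dy":0,"dz":0,"twist":0}
    - {"dx":0,"dy":0,"dz":0,"twist":0}

```text
t: 3.35
eef_pos: [531.9, 69.3, 24.8]
tcp_rot: [3.142, 0.0, -2.884]
ft_force: [-1.0, -0.8, 3.4]
opening: 0.313
```

carry_out:
  moves:
    - {"dx":0,"dy":0,"dz":-0.025,"twist":0}
    - {"dx":0,"dy":0,"dz":-0.055,"twist":0}
    - {"dx":0,"dy":0,"dz":-0.085,"twist":0}
    - {"dx":0,"dy":0,"dz":-0.11,"twist":0}
    - {"dx":0,"dy":0,"dz":-0.12,"twist":0}

```text
t: 3.85
eef_pos: [532.5, 69.4, 146.6]
tcp_rot: [-3.141, 0.003, -2.884]
ft_force: [0.7, -0.1, -1.0]
opening: 0.315
```

carry_out:
  moves:
    - {"dx":-0.006,"dy":0.025,"dz":0,"twist":0}
    - {"dx":-0.014,"dy":0.055,"dz":0,"twist":0}
    - {"dx":-0.022,"dy":0.09,"dz":0,"twist":0}
    - {"dx":-0.032,"dy":0.13,"dz":0,"twist":0}
    - {"dx":-0.042,"dy":0.17,"dz":0,"twist":0}

```text
t: 4.35
eef_pos: [528.7, 245.7, 143.7]
tcp_rot: [-3.142, -0.001, -2.884]
ft_force: [-0.0, -0.7, -0.3]
opening: 0.311
```

carry_out:
  moves:
    - {"dx":-0.01,"dy":0.04,"dz":0,"twist":0}
    - {"dx":-0.019,"dy":0.078,"dz":0,"twist":0}
    - {"dx":-0.027,"dy":0.11,"dz":0,"twist":0}
    - {"dx":-0.033,"dy":0.136,"dz":0,"twist":0}
    - {"dx":-0.033,"dy":0.136,"dz":0,"twist":0}

```text
t: 4.85
eef_pos: [525.6, 387.0, 143.1]
tcp_rot: [3.141, -0.001, -2.881]
ft_force: [-0.5, 0.1, -1.1]
opening: 0.314
```

```bash
python3 look.py w2
```

```text
4.85 [525.55230957 386.99150422 143.10881174] [ 3.14147741e+00 -1.03622359e-03 -2.88111207e+00]
cam [453.8 366.7 312.7] axis [ 0.258  0.068 -0.964]
```

View pics/w2.png

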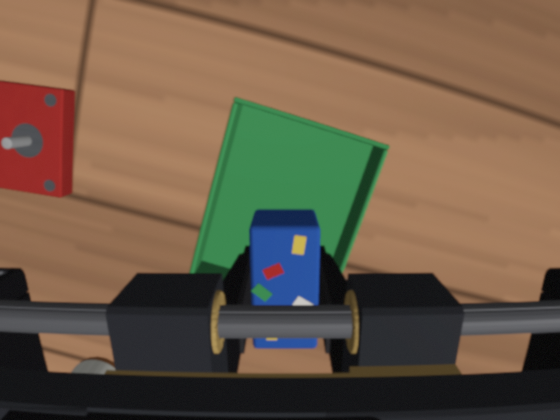

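The offcut is held squarely between the fingers at (285,280). The tray's far corners are at (237,99) and (386,147). Before lowering I'll check the tray centre against those corners.

```bash
python3 - <<'E'
from h import *
c=np.load("w2.npz"); w=cast([[237,99],[386,147]],c,40)[:,:2]; e=w[1]-w[0]; L=np.linalg.norm(e); e/=L; n=np.array([e[1],-e[0]]); n*=-np.sign(n[0])
print(w.round(1),L.round(1),"centre",(w.mean(0)+75*n).round(1))
E
```

```text
[[453.9 331.5]
 [458.5 445.4]] 114.0 centre [381.2 391.5]
```

Those corners are the near-robot ones. With the sign corrected the centre is (531,385), which agrees with (526,384) from the top view. I'll lower and release.

carry_out:
  moves:
    - {"dx":-0.003,"dy":-0.001,"dz":0.035,"twist":0}
    - {"dx":-0.003,"dy":-0.001,"dz":0.07,"twist":0}
    - {"dx":-0.003,"dy":-0.001,"dz":0.1,"twist":0}
    - {"dx":-0.003,"dy":-0.001,"dz":0.12,"twist":0}
    - {"dx":-0.003,"dy":-0.001,"dz":0.132,"twist":0}

```text
t: 5.4
eef_pos: [529.0, 382.5, 10.4]
tcp_rot: [-3.141, -0.003, -2.885]
ft_force: [-0.2, 0.4, 0.1]
opening: 0.315
```

carry_out:
  moves:
    - {"dx":0,"dy":0,"dz":0,"twist":0}
    - {"dx":0,"dy":0,"dz":0,"twist":0}
    - {"dx":0,"dy":0,"dz":0,"twist":0}

```text
t: 5.7
eef_pos: [530.2, 384.3, 13.9]
tcp_rot: [3.141, 0.002, -2.884]
ft_force: [-0.3, -0.4, 0.1]
opening: 0.314
```

carry_out:
  moves:
    - {"dx":0,"dy":0,"dz":0,"twist":0}
    - {"dx":0,"dy":0,"dz":0,"twist":0}
    - {"dx":0,"dy":0,"dz":0,"twist":0}
    - {"dx":0,"dy":0,"dz":0,"twist":0}
    - {"dx":0,"dy":0,"dz":0,"twist":0}
  grip: 0.05

```text
t: 6.2
eef_pos: [529.6, 384.2, 12.7]
tcp_rot: [3.141, 0.0, -2.884]
ft_force: [-0.5, 0.2, -0.6]
opening: 0.526
```

carry_out:
  moves:
    - {"dx":0,"dy":0,"dz":-0.03,"twist":0}
    - {"dx":0,"dy":0,"dz":-0.07,"twist":0}
    - {"dx":0,"dy":0,"dz":-0.11,"twist":0}
    - {"dx":0,"dy":0,"dz":-0.15,"twist":0}
    - {"dx":0,"dy":0,"dz":-0.19,"twist":0}

```text
t: 6.7
eef_pos: [529.3, 384.0, 204.4]
tcp_rot: [3.142, 0.0, -2.884]
ft_force: [0.8, 0.0, 0.6]
opening: 0.528
```

carry_out:
  moves:
    - {"dx":0.005,"dy":-0.025,"dz":0,"twist":0}
    - {"dx":0.013,"dy":-0.06,"dz":0,"twist":0}
    - {"dx":0.021,"dy":-0.097,"dz":0,"twist":0}
    - {"dx":0.029,"dy":-0.135,"dz":0,"twist":0}
    - {"dx":0.0375,"dy":-0.173,"dz":0,"twist":0}

```text
t: 7.2
eef_pos: [537.2, 205.9, 202.7]
tcp_rot: [3.142, 0.0, -2.884]
ft_force: [0.4, 0.6, -0.9]
opening: 0.526
```

carry_out:
  moves:
    - {"dx":0.0075,"dy":-0.035,"dz":0,"twist":0}
    - {"dx":0.015,"dy":-0.07,"dz":0,"twist":0}
    - {"dx":0.0225,"dy":-0.105,"dz":0,"twist":0}
    - {"dx":0.03,"dy":-0.14,"dz":0,"twist":0}
    - {"dx":0.0375,"dy":-0.173,"dz":0,"twist":0}

```text
t: 7.7
eef_pos: [545.1, 28.9, 202.7]
tcp_rot: [-3.142, 0.0, -2.884]
ft_force: [-0.2, -0.5, 0.7]
opening: 0.529
```

carry_out:
  moves:
    - {"dx":0.0075,"dy":-0.035,"dz":0,"twist":0}
    - {"dx":0.015,"dy":-0.07,"dz":0,"twist":0}
    - {"dx":0.0225,"dy":-0.105,"dz":0,"twist":0}
    - {"dx":0.03,"dy":-0.14,"dz":0,"twist":0}
    - {"dx":0.0375,"dy":-0.173,"dz":0,"twist":0}

```text
t: 8.2
eef_pos: [552.9, -148.0, 202.7]
tcp_rot: [-3.142, 0.0, -2.884]
ft_force: [0.3, 0.3, 1.2]
opening: 0.524
```

carry_out:
  moves:
    - {"dx":0.0075,"dy":-0.037,"dz":0,"twist":8}
    - {"dx":0.015,"dy":-0.074,"dz":0,"twist":16}
    - {"dx":0.0225,"dy":-0.11,"dz":0,"twist":24}
    - {"dx":0.03,"dy":-0.145,"dz":0,"twist":32}
    - {"dx":0.037,"dy":-0.17,"dz":0,"twist":40}

```text
t: 8.7
eef_pos: [560.4, -322.4, 202.4]
tcp_rot: [-3.142, 0.0, 2.695]
ft_force: [0.1, 0.2, -0.2]
opening: 0.525
```

carry_out:
  moves:
    - {"dx":0,"dy":0,"dz":0,"twist":8}
    - {"dx":0,"dy":0,"dz":0,"twist":16}
    - {"dx":0,"dy":0,"dz":0,"twist":24}
    - {"dx":0,"dy":0,"dz":0,"twist":32}
    - {"dx":0,"dy":0,"dz":0,"twist":40}

```text
t: 9.2
eef_pos: [560.5, -320.2, 202.5]
tcp_rot: [-3.142, -0.0, 1.997]
ft_force: [0.5, 0.9, 0.4]
opening: 0.526
```

carry_out:
  moves:
    - {"dx":0,"dy":0,"dz":0,"twist":8}
    - {"dx":0,"dy":0,"dz":0,"twist":16}
    - {"dx":0,"dy":0,"dz":0,"twist":24}
    - {"dx":0,"dy":0,"dz":0,"twist":32}
    - {"dx":0,"dy":0,"dz":0,"twist":32}

```text
t: 9.7
eef_pos: [560.6, -320.2, 202.6]
tcp_rot: [-3.141, -0.0, 1.442]
ft_force: [-0.1, -0.2, 0.4]
opening: 0.523
```

carry_out:
  moves:
    - {"dx":0,"dy":0,"dz":0,"twist":0}
    - {"dx":0,"dy":0,"dz":0,"twist":0}

```text
t: 9.9
eef_pos: [560.6, -320.2, 202.6]
tcp_rot: [-3.142, -0.0, 1.448]
ft_force: [0.4, 0.3, 0.3]
opening: 0.525
```

```bash
python3 look.py w3
```

```text
9.9 [ 560.61858302 -320.19265042  202.58460397] [-3.14158619e+00 -8.98271011e-05  1.44774445e+00]
cam [ 570.7 -246.4  372.1] axis [-0.032 -0.266 -0.963]
```

View pics/w3.png

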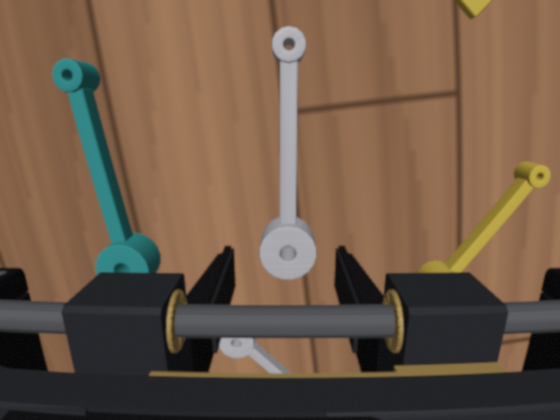

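The large silver lever runs vertically between the fingers: big bore at (288,253), small bore at (289,44).

```bash
python3 - <<'E'
from h import *
c=np.load("w3.npz"); p=c["p"]; g=cv2.cvtColor(p,cv2.COLOR_RGB2GRAY)
def bore(u,v,r,z):  # dark centroid of the bore, at the top face
    w=g[v-r:v+r+1,u-r:u+r+1].astype(float); m=w<(w.min()+w.max())/2; y,x=np.nonzero(m); q=(u-r+x.mean(),v-r+y.mean()); print(q,m.sum()); return cast(q,c,z)[0]
a=bore(288,253,10,40); b=bore(289,44,8,36); e=b[:2]-a[:2]; L=np.linalg.norm(e); th=np.degrees(np.arctan2(e[1],e[0]))
print(a,b,L,th); a2=cast([288,253],c,40)[0]; b2=cast([289,44],c,36)[0]; print(a2,b2)
hsv=cv2.cvtColor(p,cv2.COLOR_RGB2HSV); m=(hsv[...,1]<45)&(hsv[...,2]>110); 
for v in (80,140,200):
    u=[i for i in range(270,310) if m[v,i]]; w=cast([[u[0],v],[u[-1],v]],c,30); print(v,u[0],u[-1],w.round(1)[:,:2].tolist(), w.mean(0)[:2].round(1), np.round(a[:2]+e/e[1]*(w.mean(0)[1]-a[1]),1))
bal=a[:2]+58*e/L; yaw=1.44774; D=bal-np.array([560.6,-320.2])
X=np.array([np.cos(yaw),np.sin(yaw)]);Y=np.array([np.sin(yaw),-np.cos(yaw)])
print("bal",bal,"dx dy",D@X,D@Y,"twist",np.degrees(yaw)-th)
E
```

```text
(np.float64(287.1666666666667), np.float64(251.65)) 120
(np.float64(288.54954954954957), np.float64(43.1981981981982)) 111
[ 557.39736258 -376.95131636   40.        ] [ 581.18519394 -190.3496609    36.        ] 188.1117719371381 82.73516376023251
[ 558.02944144 -378.43756569   40.        ] [ 581.4888912  -191.04454818   36.        ]
80 279 297 [[569.3, -219.0], [585.1, -221.0]] [ 577.2 -220. ] [ 577.4 -220. ]
140 280 296 [[563.6, -271.5], [578.2, -273.3]] [ 570.9 -272.4] [ 570.7 -272.4]
200 280 296 [[556.5, -327.6], [571.7, -329.5]] [ 564.1 -328.6] [ 563.6 -328.6]
bal [ 564.73180106 -319.41692653] dx dy 1.2843139735528883 4.004437746007565 twist 0.21422807203730088
```

The measured bore spacing is 188 mm against 190, and the bar centreline agrees within 0.5 mm. The balance point is at about (564.5, -320). I'll descend to a fingertip height of about 5 mm and grip.

carry_out:
  moves:
    - {"dx":0.0005,"dy":0.004,"dz":0.045,"twist":0}
    - {"dx":0.0005,"dy":0.004,"dz":0.09,"twist":0}
    - {"dx":0.0005,"dy":0.004,"dz":0.13,"twist":0}
    - {"dx":0.0005,"dy":0.004,"dz":0.16,"twist":0}
    - {"dx":0.0005,"dy":0.004,"dz":0.18,"twist":0}

```text
t: 10.45
eef_pos: [563.9, -319.7, 20.1]
tcp_rot: [-3.139, -0.001, 1.446]
ft_force: [0.5, -0.7, 0.9]
opening: 0.524
```

carry_out:
  moves:
    - {"dx":0,"dy":0,"dz":0.006,"twist":0}
    - {"dx":0,"dy":0,"dz":0.012,"twist":0}
    - {"dx":0,"dy":0,"dz":0.017,"twist":0}
    - {"dx":0,"dy":0,"dz":0.017,"twist":0}
    - {"dx":0,"dy":0,"dz":0.017,"twist":0}

```text
t: 10.95
eef_pos: [565.0, -320.4, 6.4]
tcp_rot: [3.141, 0.0, 1.445]
ft_force: [0.3, -0.0, 1.4]
opening: 0.531
```

carry_out:
  moves:
    - {"dx":0,"dy":0,"dz":0,"twist":0}
    - {"dx":0,"dy":0,"dz":0,"twist":0}
    - {"dx":0,"dy":0,"dz":0,"twist":0}
    - {"dx":0,"dy":0,"dz":0,"twist":0}
    - {"dx":0,"dy":0,"dz":0,"twist":0}
  grip: 0.0

```text
t: 11.45
eef_pos: [564.5, -320.2, 5.6]
tcp_rot: [-3.141, -0.0, 1.445]
ft_force: [1.6, 0.8, 0.1]
opening: 0.166
```

carry_out:
  moves:
    - {"dx":0,"dy":0,"dz":0,"twist":0}
    - {"dx":0,"dy":0,"dz":0,"twist":0}
    - {"dx":0,"dy":0,"dz":0,"twist":0}
    - {"dx":0,"dy":0,"dz":0,"twist":0}
    - {"dx":0,"dy":0,"dz":0,"twist":0}

```text
t: 11.95
eef_pos: [564.6, -320.2, 5.6]
tcp_rot: [-3.141, -0.0, 1.445]
ft_force: [-2.7, -0.2, 1.6]
opening: 0.167
```

carry_out:
  moves:
    - {"dx":0,"dy":0,"dz":-0.01,"twist":0}
    - {"dx":0,"dy":0,"dz":-0.025,"twist":0}
    - {"dx":0,"dy":0,"dz":-0.045,"twist":0}
    - {"dx":0,"dy":0,"dz":-0.065,"twist":0}
    - {"dx":0,"dy":0,"dz":-0.085,"twist":0}

```text
t: 12.45
eef_pos: [564.7, -320.2, 92.4]
tcp_rot: [3.141, 0.0, 1.445]
ft_force: [0.2, -0.4, -4.4]
opening: 0.165
```

carry_out:
  moves:
    - {"dx":0,"dy":0,"dz":-0.02,"twist":0}
    - {"dx":0,"dy":0,"dz":-0.03,"twist":0}
    - {"dx":0,"dy":0,"dz":-0.035,"twist":0}
    - {"dx":0,"dy":0,"dz":-0.035,"twist":0}
    - {"dx":0,"dy":0,"dz":-0.035,"twist":0}

```text
t: 12.95
eef_pos: [564.3, -320.0, 124.8]
tcp_rot: [-3.141, -0.001, 1.445]
ft_force: [0.4, -0.3, -4.9]
opening: 0.166
```

```bash
python3 look.py w4; python3 - <<'E'
from cell import *
s=state(); print(s["ft_force"],s["moment"],s["opening"])
from h import *
# bores in view of the wrist; compare with w3 geometry: tip height from depth
c=np.load("w4.npz"); p,d=c["p"],c["d"]; hsv=cv2.cvtColor(p,cv2.COLOR_RGB2HSV); m=(hsv[...,1]<45)&(hsv[...,2]>110)
R,t=c["R"],c["t"]; o=-R.T@t
def w3(u,v):
    z=d[v,u]; n=cv2.undistortPoints(np.array([[[u,v]]],float),c["mtx"],c["dist_coeffs"])[0,0]; return R.T@(np.array([n[0]*z,n[1]*z,z])-t)
for k in blobs(m,150)[:3]:
    q=k.reshape(-1,2); print(q.min(0),q.max(0))
    mm=np.zeros(m.shape,np.uint8); cv2.drawContours(mm,[k],-1,1,-1)
    for v in range(q[:,1].min()+4,q[:,1].max()-3,18):
        us=np.nonzero(mm[v])[0]; print(v,us.min(),us.max(),w3(int(np.median(us)),v).round(1))
E
```

```text
12.95 [ 564.32950591 -319.99270325  124.84105336] [-3.14055340e+00 -6.55255215e-04  1.44450653e+00]
cam [ 574.8 -246.3  294.4] axis [-0.034 -0.265 -0.964]
[ 0.27510275 -0.33077774 -4.62162032] [-0.10011231  0.08163473 -0.05523717] 0.1677353775712566
[263   0] [306 305]
4 264 305 [ 579.4 -208.1  148.5]
22 264 305 [ 578.6 -214.3  148.3]
40 264 305 [ 577.8 -220.7  149.1]
58 264 305 [ 577.  -227.   148.8]
76 264 305 [ 576.2 -233.3  147.9]
94 264 305 [ 575.3 -239.9  148.9]
112 265 304 [ 574.5 -246.5  149.2]
130 265 304 [ 573.6 -253.4  147.6]
148 265 304 [ 572.8 -260.1  149.7]
166 265 304 [ 571.9 -267.3  148.4]
184 265 303 [ 571.  -274.6  147.7]
202 266 303 [ 570.  -282.1  147.7]
220 266 303 [ 569.1 -289.5  148.4]
238 266 303 [ 568.1 -297.4  148.4]
256 267 302 [ 567.1 -305.4  148.5]
274 267 302 [ 566.1 -313.4  149. ]
292 267 301 [ 564.9 -322.7  147.6]
[258 338] [311 373]
342 264 304 [ 561.6 -348.4  147.6]
360 259 309 [ 561.4 -350.5  157.9]
```

View pics/w4.png

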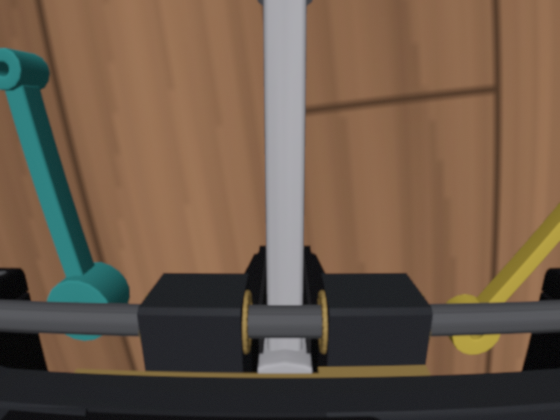

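The lever is level: the bar top reads 148±1 mm along its whole length. The grip is at 15.9 mm and the bar direction of 82.8° matches the tool. The target with the balance point at the tool is (539.1, 36.0) and yaw 95.6°. I'll carry it there gently.

carry_out:
  moves:
    - {"dx":0.008,"dy":-0.0016,"dz":0,"twist":0}
    - {"dx":0.022,"dy":-0.0044,"dz":0,"twist":0}
    - {"dx":0.04,"dy":-0.008,"dz":0,"twist":0}
    - {"dx":0.06,"dy":-0.012,"dz":0,"twist":0}
    - {"dx":0.08,"dy":-0.016,"dz":0,"twist":0}

```text
t: 13.5
eef_pos: [558.6, -236.6, 125.7]
tcp_rot: [-3.142, -0.0, 1.445]
ft_force: [0.1, 0.1, -4.4]
opening: 0.168
```

carry_out:
  moves:
    - {"dx":0.02,"dy":-0.004,"dz":0,"twist":0}
    - {"dx":0.04,"dy":-0.008,"dz":0,"twist":0}
    - {"dx":0.06,"dy":-0.012,"dz":0,"twist":0}
    - {"dx":0.08,"dy":-0.016,"dz":0,"twist":0}
    - {"dx":0.1,"dy":-0.02,"dz":0,"twist":0}

```text
t: 14.0
eef_pos: [551.4, -135.2, 125.8]
tcp_rot: [3.141, -0.0, 1.445]
ft_force: [0.0, -0.1, -5.2]
opening: 0.168
```

carry_out:
  moves:
    - {"dx":0.02,"dy":-0.004,"dz":0,"twist":0}
    - {"dx":0.04,"dy":-0.008,"dz":0,"twist":0}
    - {"dx":0.06,"dy":-0.012,"dz":0,"twist":0}
    - {"dx":0.08,"dy":-0.016,"dz":0,"twist":0}
    - {"dx":0.1,"dy":-0.02,"dz":0,"twist":0}

```text
t: 14.5
eef_pos: [543.9, -33.6, 125.8]
tcp_rot: [3.141, -0.0, 1.445]
ft_force: [0.3, -0.2, -4.8]
opening: 0.167
```

carry_out:
  moves:
    - {"dx":0.02,"dy":-0.004,"dz":0,"twist":-1.5}
    - {"dx":0.038,"dy":-0.008,"dz":0,"twist":-4}
    - {"dx":0.053,"dy":-0.011,"dz":0,"twist":-7.5}
    - {"dx":0.064,"dy":-0.013,"dz":0,"twist":-10.8}
    - {"dx":0.07,"dy":-0.014,"dz":0,"twist":-12.8}

```text
t: 15.0
eef_pos: [538.8, 37.5, 125.8]
tcp_rot: [3.141, -0.0, 1.671]
ft_force: [-0.1, 0.4, -4.5]
opening: 0.171
```

carry_out:
  moves:
    - {"dx":0,"dy":0,"dz":0,"twist":0}
    - {"dx":0,"dy":0,"dz":0,"twist":0}
    - {"dx":0,"dy":0,"dz":0,"twist":0}

```text
t: 15.3
eef_pos: [539.3, 35.4, 125.6]
tcp_rot: [3.141, -0.0, 1.667]
ft_force: [-0.7, 0.6, -4.4]
opening: 0.164
```

```bash
python3 look.py w5; python3 - <<'E'
from cell import *
import cv2,numpy as np
for n in("top","scene"):
    p,d=read_camera(n); np.savez(f"{n}5.npz",p=p,d=d,**camera_info(n)); cv2.imwrite(f"pics/{n}5.png",p[:,:,::-1])
a=np.load("top5.npz")["p"][170:300,60:340,::-1]; b=np.load("scene5.npz")["p"][100:290,230:460,::-1]
cv2.imwrite("pics/both5.png",np.hstack([cv2.resize(a,(480,223),interpolation=2),cv2.resize(b,(270,223),interpolation=2)]))
E
```

```text
15.3 [539.3084573   35.43191495 125.62673058] [ 3.14149451e+00 -1.03476415e-05  1.66650239e+00]
cam [532.9 109.5 295.1] axis [ 0.026 -0.267 -0.963]
```

View pics/both5.png

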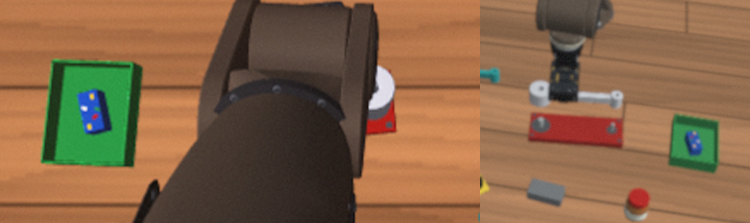

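View pics/w5.png

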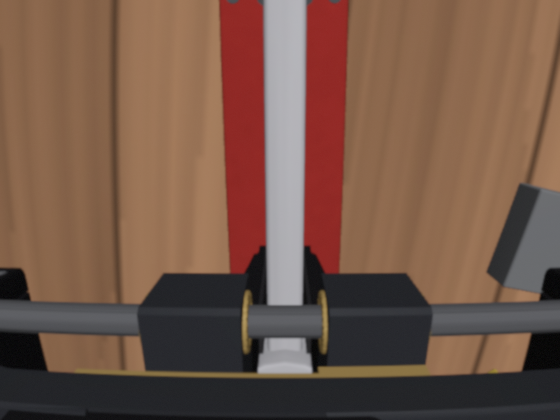

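The offcut lies in the tray. The lever hangs level over the jig with its big boss at the thick-post end. Now I'll lower about 35 mm and check from the scene camera and wrist depth.

carry_out:
  moves:
    - {"dx":0.0005,"dy":0,"dz":0.007,"twist":0}
    - {"dx":0.0005,"dy":0,"dz":0.016,"twist":0}
    - {"dx":0.0005,"dy":0,"dz":0.025,"twist":0}
    - {"dx":0.0005,"dy":0,"dz":0.032,"twist":0}
    - {"dx":0.0005,"dy":0,"dz":0.0347,"twist":0}

```text
t: 15.95
eef_pos: [538.9, 36.3, 89.7]
tcp_rot: [-3.14, -0.0, 1.668]
ft_force: [0.5, 0.1, -3.8]
opening: 0.165
```

carry_out:
  moves:
    - {"dx":0,"dy":0,"dz":0,"twist":0}
    - {"dx":0,"dy":0,"dz":0,"twist":0}
    - {"dx":0,"dy":0,"dz":0,"twist":0}
    - {"dx":0,"dy":0,"dz":0,"twist":0}
    - {"dx":0,"dy":0,"dz":0,"twist":0}

```text
t: 16.45
eef_pos: [539.3, 36.3, 91.1]
tcp_rot: [3.141, -0.0, 1.668]
ft_force: [0.4, -0.4, -4.6]
opening: 0.168
```

```bash
python3 look.py w6; python3 - <<'E'
from cell import *
from h import *
p,d=read_camera("scene"); np.savez("scene6.npz",p=p,d=d,**camera_info("scene"))
cv2.imwrite("pics/s6.png",cv2.resize(p[165:230,255:365,::-1],None,fx=7,fy=7,interpolation=cv2.INTER_CUBIC))
print(state()["ft_force"],state()["moment"],state()["opening"])
c=np.load("w6.npz"); p,d=c["p"],c["d"]; hsv=cv2.cvtColor(p,cv2.COLOR_RGB2HSV); H,S,V=[hsv[...,i].astype(int) for i in range(3)]
m=(S<45)&(V>110); red=((H<6)|(H>174))&(S>150); R,t=c["R"],c["t"]
for v in (10,60,120,180,240):
    us=np.nonzero(m[v,255:315])[0]+255; n=cv2.undistortPoints(np.array([[[np.median(us),v]]]),c["mtx"],c["dist_coeffs"])[0,0]; z=d[v,int(np.median(us))]
    w=R.T@(np.array([n[0]*z,n[1]*z,z])-t); rs=np.nonzero(red[v])[0]; e=cast([[rs.min()-.5,v],[rs.max()+.5,v]],c,20)
    b=cast([[us.min()-.5,v],[us.max()+.5,v]],c,float(w[2])).mean(0)
    mid=e.mean(0); print(v,"bar top",w.round(1),"bar mid",b[:2].round(1),"jig mid",mid[:2].round(1),"width",np.linalg.norm(e[1]-e[0]).round(1),"bar offset from jig axis",round(b[0]-(mid[0]+(b[1]-mid[1])*-.098),2))
# expected scene pixels of lever bore tops and post tops
c=np.load("scene6.npz"); P=np.array([[544.8,-21.7,45],[526.2,167.4,45],[544.8,-21.7,125],[526.2,167.4,121]],float)
q,_=cv2.projectPoints(P,cv2.Rodrigues(c["R"])[0],c["t"],c["mtx"],c["dist_coeffs"]); print("expected crop px",((q.reshape(-1,2)-[255,165])*7+3).round(0).tolist())
E
```

```text
16.45 [539.32689515  36.29740197  91.14324743] [ 3.14113588e+00 -1.77739921e-05  1.66794560e+00]
cam [532.8 110.3 260.6] axis [ 0.027 -0.267 -0.963]
[-0.19862936  0.31166254 -3.87131458] [-0.06000913 -0.02921447 -0.01824491] 0.1672345489831721
10 bar top [529.3 146.2 115.9] bar mid [529.3 146.2] jig mid [526.4 170.3] width 88.2 bar offset from jig axis 0.54
60 bar top [531.  129.  114.3] bar mid [531.  129.1] jig mid [529.3 141.3] width 87.8 bar offset from jig axis 0.55
120 bar top [533.2 107.  115.6] bar mid [533.2 107. ] jig mid [532.8 105. ] width 88.2 bar offset from jig axis 0.56
180 bar top [535.5  83.6 114.8] bar mid [535.5  83.6] jig mid [537.   66.3] width 88.3 bar offset from jig axis 0.25
240 bar top [537.8  58.3 115.2] bar mid [537.8  58.3] jig mid [541.1  24.2] width 88.2 bar offset from jig axis 0.04
expected crop px [[188.0, 254.0], [618.0, 284.0], [191.0, 129.0], [638.0, 167.0]]
```

View pics/s6.png

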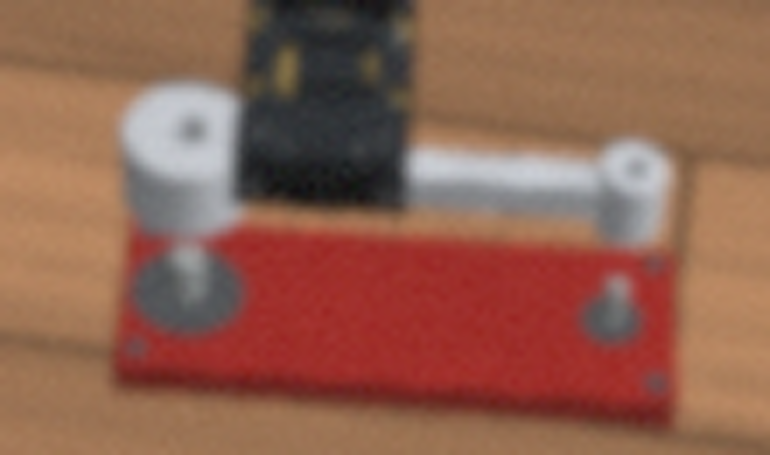

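All checks agree within about 1–2 mm. The bores are at crop pixels (191,128) and (635,166) against the expected (191,129) and (638,167). The bar top is at 115.2 mm, so the underside is at about 85 mm. I'm handing it in.

```bash
python3 -c "
from cell import *
print(job_done()); s=state(); print(s['t'],s['eef_pos'],s['opening'])"
```

```text
the job is handed in; nothing more can be done
None
the job is handed in; nothing more can be done
```

I moved the blue offcut from the jig into the green tray. Then I picked up the large silver lever at its balance point, carried it level to the jig, and handed the job in at about 16.5 s while still holding it there. The jar, sanding block and tape measure were never approached, though I did not re-measure them afterwards.

Last checks before handing in:
- **Height:** the bar top reads about 115 mm all along its visible length, within 1 mm. So the lever is level and its underside is at about 85 mm, 40 mm above the post tops.
- **Alignment:** the bar lies 0–0.6 mm off the jig's axis. In the scene view both bores are within about half a pixel (1–2 mm) of directly over their posts.
- **Grip:** the opening is steady at 16 mm, with a load of about 4 to 5 N.
- **Offcut:** it was seen lying in the tray before the lever was lowered.

Small disagreements:
- The bore spacing measured 188 mm instead of 190.
- The grasp height on the lever read 5.6 mm from the arm's pose but 6.4 mm from depth.
- My first tray-centre check came out wrong from a sign slip; corrected by hand, it agreed with the top view within 5 mm.

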